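# Gauge the working edge of a carrier rail with radius leaves

## Task

Check the carrier rail's working edge with the radius leaves: draw the locking pin out and park it upright in the notch of the bracket, hanging by its collar; then lift the rail by its rib, turn it end for end and lay it flat back in its bay, so that its working edge faces the open front. Then touch every radius leaf that is there to the curve it fits (large or small, hollow on nose, nose in hollow), flat on the plate and snug, so that none rocks, and leave them all there; do not disturb the other things on the table.

Things in the scene. Friction and masses are not known exactly. Their poses are not given: they have to be found in the camera images.
- fixture: Inspection fixture, fixed: plate 156 (x) x 310 (y) x 12 mm, origin at the centre of its underside, x away from the robot, y left. Grey back fence (inner face x = +68) and end stops (inner faces y = +-132, x = 12 to 62), 36 mm high from the table, enclose the rail's bay; the front of the plate is free for the leaves. Parking bracket beyond its right end.
- notch (a point): Centre of the parking notch, on the upper face (50 mm above the table) of the grey bracket right of the fixture's plate: slot 18 mm wide in an 8 mm plate, its mouth 26 mm from this point towards the robot, closed 10 mm beyond it. The pin can be lowered in from above and hangs by its collar.
- bore (a point): Mouth of the 14.5 mm square bore in the plate where the pin stands at the start, through the rail's hole.
- rail: White rail 248 (x) x 50 (y) x 20 mm, 0.55 kg. Origin: underside, middle. Black grip rib at x = 0, y = -7 (50 mm in x, 16 mm thick, top at z = 56 mm). Plain back at y = -25; working edge at y = +25 mm, with noses and hollows. Starts with +y towards the fence at fixture x = 25, y = 0 mm; reversed (+y to the robot) it belongs at about x = 36, y = 0. Lies 12 mm above the table.
- rail_nose_large (a point): Centre of the arc of the rail's large nose (24 mm radius, projecting 13 mm), at rail x = -93, y = 14 mm, underside.
- rail_nose_small (a point): Centre of the arc of the rail's small nose (15 mm radius, projecting 8.5 mm), at rail x = +31, y = 18.5 mm, underside.
- rail_hollow_large (a point): Centre of the arc of the rail's large hollow (25 mm radius, 12.5 mm deep), at rail x = +93, y = 37.5 mm, underside.
- rail_hollow_small (a point): Centre of the arc of the rail's small hollow (16 mm radius, 8 mm deep), at rail x = -31, y = 33 mm, underside.
- pin: Locking pin, upright, 71 mm, 0.09 kg, z up along it: steel shank 12 mm diameter from the origin (lower tip) to 31 mm, collar 28 mm diameter from 31 to 37 mm, red handle 16 mm diameter from 37 to 71 mm. At the start it stands through the rail's 17 mm square hole (rail x = +100, y = -7 mm) in the bore, collar on the rail.
- pin_collar (a point): Centre of the underside of the pin's collar, 31 mm above its tip.
- leaf_blue: Radius leaf, 0.14 kg: steel plate 54 (x) x 40 (y) x 10 mm, lying flat; upright blue grip tab over the origin (34 mm in x, 12 mm thick in y, top at z = 56 mm). Origin: underside. Back at y = -22, shoulders of the working edge at y = +18 mm. At the start +y points away from the robot, within about 0.6 rad. May be absent. Edge: round hollow, 25 mm radius, 12.5 mm deep. Fits the rail's large nose.
- leaf_blue_centre (a point): Centre of the arc of the working edge of the leaf with the blue tab, at its underside, on its y axis; when the leaf is seated it coincides in plan with the centre of the large nose.
- leaf_green: Radius leaf, 0.14 kg: steel plate 54 (x) x 40 (y) x 10 mm, lying flat; upright green grip tab over the origin (34 mm in x, 12 mm thick in y, top at z = 56 mm). Origin: underside. Back at y = -22, shoulders of the working edge at y = +18 mm. At the start +y points away from the robot, within about 0.6 rad. May be absent. Edge: round hollow, 16 mm radius, 8 mm deep. Fits the rail's small nose.
- leaf_green_centre (a point): Centre of the arc of the working edge of the leaf with the green tab, at its underside, on its y axis; when the leaf is seated it coincides in plan with the centre of the small nose.
- leaf_yellow: Radius leaf, 0.14 kg: steel plate 54 (x) x 40 (y) x 10 mm, lying flat; upright yellow grip tab over the origin (34 mm in x, 12 mm thick in y, top at z = 56 mm). Origin: underside. Back at y = -22, shoulders of the working edge at y = +18 mm. At the start +y points away from the robot, within about 0.6 rad. May be absent. Edge: round nose, 24 mm radius, projecting 13 mm. Fits the rail's large hollow.
- leaf_yellow_centre (a point): Centre of the arc of the working edge of the leaf with the yellow tab, at its underside, on its y axis; when the leaf is seated it coincides in plan with the centre of the large hollow.
- leaf_orange: Radius leaf, 0.14 kg: steel plate 54 (x) x 40 (y) x 10 mm, lying flat; upright orange grip tab over the origin (34 mm in x, 12 mm thick in y, top at z = 56 mm). Origin: underside. Back at y = -22, shoulders of the working edge at y = +18 mm. At the start +y points away from the robot, within about 0.6 rad. May be absent. Edge: round nose, 15 mm radius, projecting 8.5 mm. Fits the rail's small hollow.
- leaf_orange_centre (a point): Centre of the arc of the working edge of the leaf with the orange tab, at its underside, on its y axis; when the leaf is seated it coincides in plan with the centre of the small hollow.
- marker_red: Red and white marker, 130 mm, a bystander; origin at its underside.
- timer: White timer, 61 x 61 x 21 mm, a bystander; origin at its underside.
- stamp: Stamp with wooden handle, 55 mm high, a bystander; origin at its underside.
- tape_roll: Roll of white tape, 53 mm, a bystander; origin at its underside.
- dropper_a: Dropper bottle with red cap, 77 mm high, a bystander; origin at its underside.
- dropper_b: Dropper bottle with blue cap, 77 mm high, a bystander; origin at its underside.
Things that resemble listed ones, but are neither listed nor needed, are in the scene too. Leave any black look-alike of the leaf_blue alone.

How it is judged:
By the outcome, as a careful person would: the job done as asked, in the order asked, and still so for the second after the job is handed in, with the robot touching nothing.
Of leaf_blue, leaf_green, leaf_yellow, leaf_orange only 3 to 4 are there at a start; the rules pass over those that are not, and their reading is None.
At some moment in a run one of leaf_blue, leaf_green, leaf_yellow, leaf_orange may be knocked a few centimetres aside while the robot is not near it.
It also fails if it takes over 210 s, if anything falls off the work surface, if the arm or the gripper's body presses on something with over 40 N, if the wrist force passes 120 N, or if a joint passes its speed limit or range.

## Robot

A 6-joint arm with a two-finger parallel gripper is mounted at the origin on a cart in front of the work surface, level with it; the furniture and walls round the work are solid. World frame = base frame: x ahead of the robot, y to its left, z up, the work surface at z = 0. Lengths are in m, angles in degrees, forces in N, time in s.
With the tool pointing down it reaches from about 0.325 to 0.85 m from the base axis. Payload 15.5 kg.
Tool frame: the origin (TCP) lies at the very end of the fingers, on their centre line; the grasp point (between the pads) lies arm.grip_depth behind it (arm.grip_depth is the distance from the TCP to the grasp point, in m); z points along the fingers, y is the line along which they close (so a half turn about z gives the same grasp; the last joint's range is limited). The gripper opens to 91 mm and grips with 3 to 60 N. Pads are 32 mm wide; open, the fingers measure 118 mm over their backs; the gripper's body (76 mm by 178 mm) begins 60 mm behind the grasp point.
Start: joints at [-70.789, 28.281, 77.091, -0, 74.628, -5.472], TCP at [0.261, -0.568, 0.183] pointing down, gripper open.
Joint ranges: [-166.48, 166.48], [-47.26, 123.95], [12.59, 153.08], [-70.14, 250.14], [6.76, 159.57], [-176.63, 176.63]. Speed limits (degrees/s): [108.29, 108.29, 147.25, 172.46, 172.46, 172.46].

## Interface

Orientations are given as a 3x3 rotation matrix whose columns are the frame's x, y, z axes.
In Python, from rig import arm gives the robot as it stands. Calls block until the motion is done:
- arm.move_to(position, orientation): joint-space move of the TCP to a pose.
- arm.move_l(position, orientation=None, feed=0.15): straight line of the TCP; orientation=None keeps the orientation; feed is the mean speed in m/s.
- arm.move_joints(angles): joint-space move.
- arm.grip(opening): finger opening in m; the grip force is fixed at half the most; returns when the fingers have stopped.
- arm.sleep(seconds).
- arm.solve_ik(position, orientation): joint angles nearest the present ones, or None.
- arm.snapshot(name): name is "scene" or "side" or "wrist"; returns the picture (400x640x3 uint8, red, green, blue); there is no depth.
- arm.get_calibration(name): a dict with "intrinsics" (3x3 intrinsics, pixels), "cam_to_world" (4x4, takes a point from camera to world coordinates). Camera axes: x right, y down, z forward; pixel columns grow to the right and rows downward; lengths in m; the calibration is good to about 2 mm. The wrist camera is an equidistant fisheye: a pixel r from the principal point sees the ray r / f radians off the axis. A picture is of the moment at which its call begins: read the wrist's pose just before it. get_calibration takes no time and is no camera call; for the wrist camera it gives the pose at the moment of the call.
A pose or a line that the arm cannot do raises arm.Unreachable and nothing moves.
- arm.sign_off(): hands the job in; it is judged then, once.
Readings, each from a call of its own:
- arm.current_t(): time.
- arm.current_joint_positions(): joint angles.
- arm.current_dq(): joint speeds.
- arm.current_tau(): joint torques, N m.
- arm.current_ee_pos(): TCP position.
- arm.current_tool_rot(): TCP orientation.
- arm.current_force(): force on the tool from outside, world axes, zero at the start.
- arm.current_torque(): the same for the moment, N m.
- arm.current_width(): finger opening in m.
- arm.current_grasp_force(): force on a finger pad.
Only numpy, scipy, OpenCV 4.12 (cv2) and the standard library are available. Lean on these libraries where they do the work, as an engineer would, in place of code of your own. Each camera call takes 0.05 s, during which the arm holds its last target. There are 200 camera calls.

## Working session

There is one attempt and no reset: what is moved stays moved. The work goes in short steps, each a Python script; the robot and the scene stay as the last script left them, time stands still between calls to the robot, and variables do not carry over. Pictures are saved under pics/ and viewed, at most 14 in all, crops included, and the job is handed in when it is done.

```bash
ls; mkdir -p pics; python3 - <<'E'
from rig import arm
import cv2,numpy as np
print(arm.grip_depth,arm.current_t(),arm.current_tool_rot())
for n in ("scene","side","wrist"):
    c=arm.get_calibration(n); print(n,np.round(c["intrinsics"],1).tolist(),np.round(c["cam_to_world"],3).tolist())
    cv2.imwrite(f"pics/{n}0.png",arm.snapshot(n)[:,:,::-1])
a=[cv2.imread(f"pics/{n}0.png") for n in("scene","side")]
cv2.imwrite("pics/w0.png",a[0])
E
```

```text
pics
0.0188 0.0 [[ 9.08633412e-01  4.17594529e-01 -3.63354334e-04]
 [ 4.17594668e-01 -9.08632764e-01  1.09243584e-03]
 [ 1.26039576e-04 -1.14435853e-03 -9.99999337e-01]]
scene [[419.6, 0.0, 316.4], [0.0, 419.6, 201.6], [0.0, 0.0, 1.0]] [[-0.782, -0.276, 0.56, 0.037], [-0.623, 0.313, -0.717, 0.493], [0.023, -0.909, -0.416, 0.504], [0.0, 0.0, 0.0, 1.0]]
side [[415.0, 0.0, 322.0], [0.0, 415.0, 207.2], [0.0, 0.0, 1.0]] [[0.99, -0.103, 0.099, 0.495], [-0.142, -0.664, 0.734, -0.965], [-0.01, -0.741, -0.672, 0.735], [0.0, 0.0, 0.0, 1.0]]
wrist [[309.7, 0.0, 322.2], [0.0, 309.7, 197.4], [0.0, 0.0, 1.0]] [[0.418, -0.868, -0.268, 0.336], [-0.909, -0.399, -0.122, -0.533], [-0.001, 0.295, -0.956, 0.385], [0.0, 0.0, 0.0, 1.0]]
```

View pics/scene0.png

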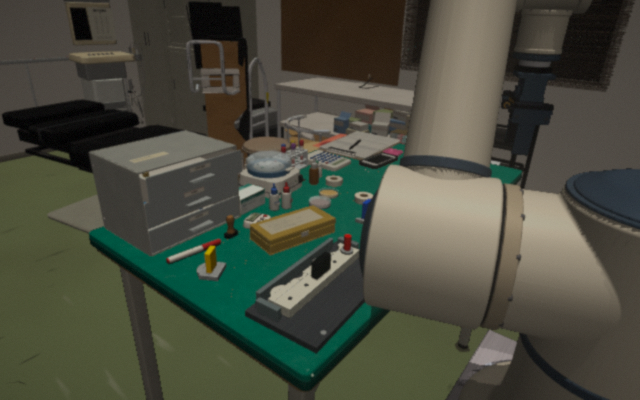

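View pics/side0.png

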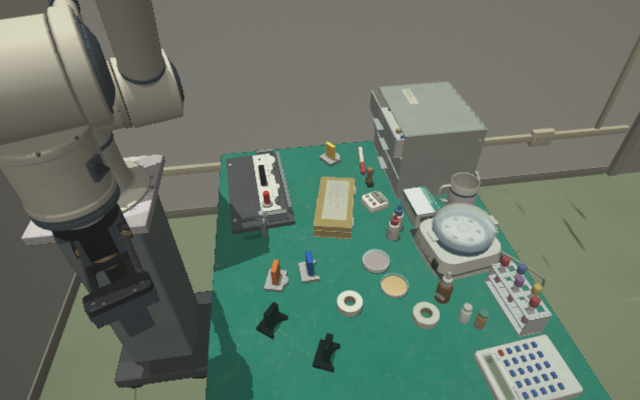

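```bash
cat > h.py <<'E'
from rig import arm
import cv2,numpy as np
def ray(cal,uv):
    K=cal["intrinsics"];T=np.array(cal["cam_to_world"])
    x,y=(uv[0]-K[0][2])/K[0][0],(uv[1]-K[1][2])/K[1][1]
    if cal.get("fish"):
        r=np.hypot(x,y)+1e-12; d=np.array([x/r*np.sin(r),y/r*np.sin(r),np.cos(r)])
    else: d=np.array([x,y,1.])
    return T[:3,3],T[:3,:3]@d
def onz(cal,uv,z):
    o,d=ray(cal,uv); return o+d*(z-o[2])/d[2]
def proj(cal,P):
    K=cal["intrinsics"];T=np.array(cal["cam_to_world"])
    p=T[:3,:3].T@(np.array(P)-T[:3,3])
    if cal.get("fish"):
        n=np.hypot(p[0],p[1]); a=np.arctan2(n,p[2]); return K[0][0]*a*p[0]/n+K[0][2],K[1][1]*a*p[1]/n+K[1][2]
    return K[0][0]*p[0]/p[2]+K[0][2],K[1][1]*p[1]/p[2]+K[1][2]
def wcal():
    c=dict(arm.get_calibration("wrist")); c["fish"]=1; return c
def R(a):  # tool down, tool x along yaw a (deg)
    c,s=np.cos(np.radians(a)),np.sin(np.radians(a)); return np.array([[c,s,0],[s,-c,0],[0,0,-1.]])
def look(name):
    c=wcal(); im=arm.snapshot("wrist")[:,:,::-1].copy(); cv2.imwrite(f"pics/{name}.png",im)
    np.savez(f"pics/{name}.npz",K=c["intrinsics"],T=c["cam_to_world"]); return c,im
def load(name):
    z=np.load(f"pics/{name}.npz"); return dict(intrinsics=z["K"],cam_to_world=z["T"],fish=1),cv2.imread(f"pics/{name}.png")
E
python3 - <<'E'
from h import *
s=arm.get_calibration("side")
for n,uv,z in [("fix c",(262,190),.03),("FL",(228,158),.012),("FRback",(291,152),.03),("NR",(232,226),.012),("rib",(263,172),.068),("pin",(266,192),.103),("bracket",(264,225),.05),("blue",(311,262),.045),("orange",(276,272),.045),("yellow",(331,150),.045),("blk1",(271,315),.045),("blk2",(327,345),.045)]:
    print(n,np.round(onz(s,uv,z),3))
def go(n,p,a):
    for z in (.42,.36,.3,.25):
        try: arm.move_to([p[0],p[1],z],R(a)); break
        except arm.Unreachable: continue
    else: print("unreach",n); return
    look(n); print(n,z,arm.current_t(),np.round(arm.current_joint_positions()))
f=onz(s,(262,190),.03); l=onz(s,(293,268),.04)
go("L",l-[.06,0,0],0)
go("F",f-[.06,0,0],0)
E
```

```text
fix c [ 0.451 -0.102  0.03 ]
FL [0.355 0.086 0.012]
FRback [0.543 0.062 0.03 ]
NR [ 0.372 -0.209  0.012]
rib [ 0.459 -0.074  0.068]
pin [ 0.465 -0.2    0.103]
bracket [ 0.453 -0.257  0.05 ]
blue [ 0.548 -0.381  0.045]
orange [ 0.472 -0.397  0.045]
yellow [0.658 0.032 0.045]
blk1 [ 0.456 -0.502  0.045]
blk2 [ 0.553 -0.58   0.045]
L 0.42 1.525 [-47.  18.  57.  -0. 104.  43.]
F 0.42 2.7 [-23.   0.  80.  -0. 100.  67.]
```

View pics/L.png

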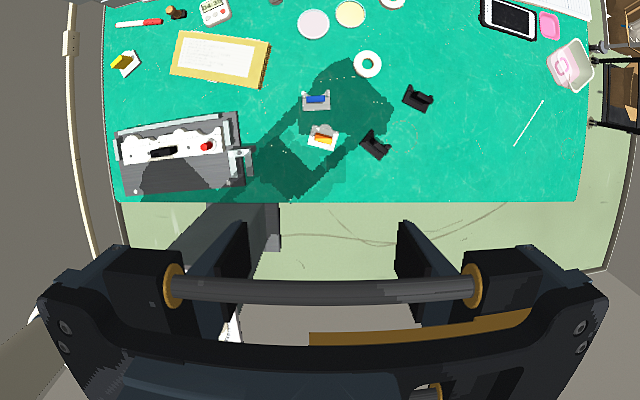

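View pics/F.png

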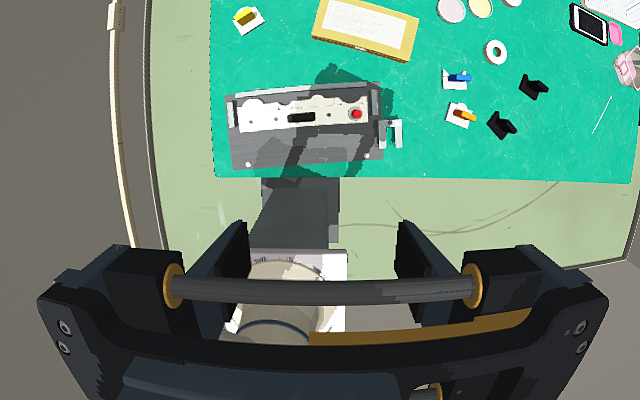

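```bash
python3 - <<'E'
from h import *
arm.move_to([.43,-.10,.26],R(0)); c,im=look("F2")
x=im[60:235,120:520]; cv2.imwrite("pics/F2c.png",cv2.resize(x,(800,350),interpolation=cv2.INTER_CUBIC))
E
```

```text
(no output)
```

View pics/F2c.png

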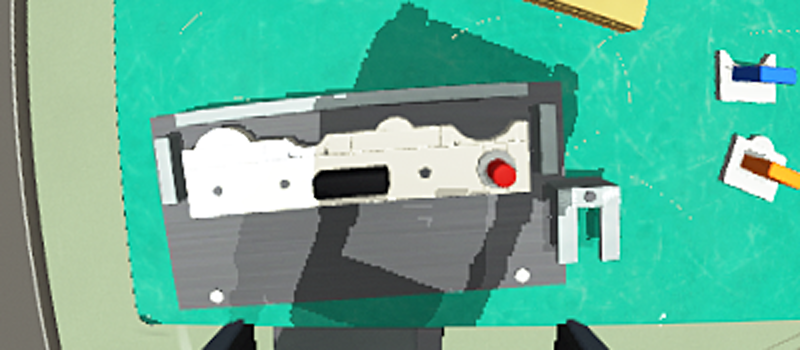

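```bash
python3 - <<'E'
from h import *
c,im=load("F2")
def P(u,v,z): return onz(c,(120+u/2,60+v/2),z)
D={}
for n,u,v,z in [("bl",190,217,.032),("br",531,191,.032),("fr",527,122,.032),("ribTL",313,172,.068),("ribTR",388,168,.068),("ribBL",315,198,.068),("ribBR",388,191,.068),("pin",503,174,.072),("s1",217,296,.012),("s2",522,275,.012),("plFL",181,309,.012),("plFR",565,285,.012),("mL",575,262,.05),("mR",601,261,.05),("sL",575,210,.05),("sR",600,208,.05),("bTL",560,187,.05),("bTR",620,185,.05),("bBL",559,262,.05),("bBR",620,261,.05)]:
    D[n]=P(u,v,z); print(n,np.round(D[n],4))
g=cv2.cvtColor(im,cv2.COLOR_BGR2HSV)
d=D["s2"]-D["s1"];print("yaw s",np.degrees(np.arctan2(d[0],-d[1])))
d=D["br"]-D["bl"];print("yaw rail",np.degrees(np.arctan2(d[0],-d[1])),np.hypot(*d[:2]))
d=D["plFR"]-D["plFL"];print("yaw plate",np.degrees(np.arctan2(d[0],-d[1])),np.hypot(*d[:2]))
print(np.round(arm.current_ee_pos(),4))
E
```

```text
bl [0.4255 0.057  0.032 ]
br [ 0.4432 -0.192   0.032 ]
fr [ 0.4924 -0.1874  0.032 ]
ribTL [ 0.4612 -0.0426  0.068 ]
ribTR [ 0.4633 -0.0911  0.068 ]
ribBL [ 0.4441 -0.0434  0.068 ]
ribBR [ 0.4483 -0.091   0.068 ]
pin [ 0.4605 -0.1648  0.072 ]
s1 [0.357  0.0476 0.012 ]
s2 [ 0.3743 -0.1924  0.012 ]
plFL [0.3455 0.08   0.012 ]
plFR [ 0.366  -0.2276  0.012 ]
mL [ 0.3956 -0.2231  0.05  ]
mR [ 0.3964 -0.2428  0.05  ]
sL [ 0.4333 -0.2204  0.05  ]
sR [ 0.4351 -0.2389  0.05  ]
bTL [ 0.4493 -0.2087  0.05  ]
bTR [ 0.4519 -0.2528  0.05  ]
bBL [ 0.3956 -0.2112  0.05  ]
bBR [ 0.3965 -0.2575  0.05  ]
yaw s 4.126719223603157
yaw rail 4.058816963342387 0.24956618351435095
yaw plate 3.8101358607952633 0.3082896522626961
[ 0.431  -0.1007  0.2615]
```

```bash
cat >> h.py <<'E'
YAW=4.05; F0=np.array([.4344,-.0675])
ex=np.array([np.cos(np.radians(YAW)),np.sin(np.radians(YAW))]); ey=np.array([-ex[1],ex[0]])
def fx(x,y): return F0+x*ex/1000+y*ey/1000
def st(t=""): print(t,"t",round(arm.current_t(),2),"p",np.round(arm.current_ee_pos(),4),"F",np.round(arm.current_force(),1),"w",round(arm.current_width(),4),"g",round(arm.current_grasp_force(),1),flush=True)
E
python3 - <<'E'
from h import *
p=np.array([.4598,-.1655]); n=np.array([.4215,-.2320]); r=R(YAW)
arm.grip(.05)
arm.move_to([*p,.12],r); arm.move_l([*p,.042],feed=.08); st()
arm.grip(0); st("grip")
arm.move_l([*p,.145],feed=.08); st("up")
arm.move_l([*n,.145],feed=.12); arm.move_l([*n,.085],feed=.08); st()
look("N1")
E
```

```text
t 6.03 p [ 0.4601 -0.1656  0.0424] F [0.4 0.2 0.6] w 0.05 g 0.0
grip t 6.88 p [ 0.4598 -0.1655  0.042 ] F [ 1.  -0.1 -0.1] w 0.0001 g 0.0
up t 8.32 p [ 0.4595 -0.1654  0.1446] F [-0.4  0.5 -1. ] w 0.0002 g 0.0
 t 10.01 p [ 0.4218 -0.2321  0.0853] F [0.5 0.1 0.3] w 0.0007 g 0.0
```

```bash
python3 - <<'E'
from h import *
arm.move_l([.4215,-.232,.2],feed=.2)
arm.grip(.08);arm.move_to([.43,-.10,.26],R(0)); c,im=look("F3")
a=im[60:235,120:520]; s=arm.snapshot("side")[:,:,::-1][140:260,200:330]
cv2.imwrite("pics/F3c.png",np.vstack([cv2.resize(a,(700,306)),cv2.resize(s,(312,288)).copy() if 0 else np.pad(cv2.resize(s,(312,288)),((0,0),(0,388),(0,0)))]))
st()
E
```

```text
t 12.77 p [ 0.4299 -0.1006  0.2596] F [ 0.2 -0.4 -0.7] w 0.0798 g 0.0
```

View pics/F3c.png

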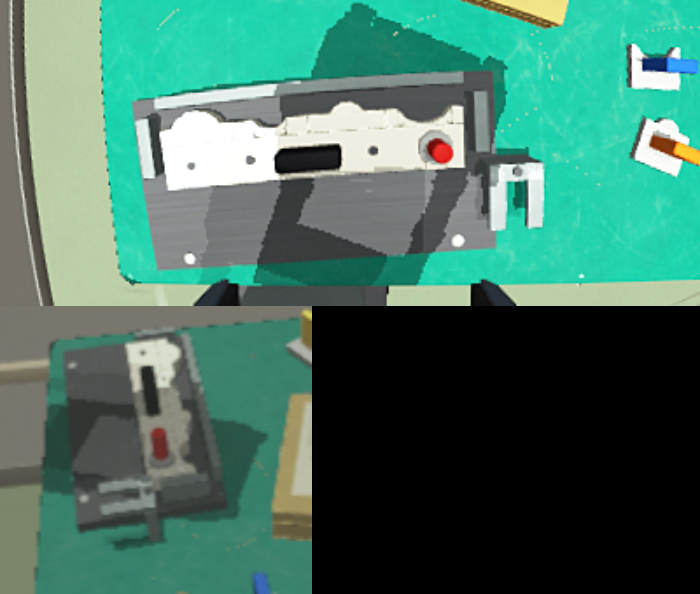

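```bash
python3 - <<'E'
from h import *
c,im=load("F3"); s=arm.get_calibration("side"); ss=arm.snapshot("side")[:,:,::-1].copy()
h=cv2.cvtColor(im,cv2.COLOR_BGR2HSV); m=((h[...,0]<6)|(h[...,0]>174))&(h[...,1]>150)&(h[...,2]>90); m[:90]=0;m[220:]=0
ys,xs=np.nonzero(m); print(xs.min(),xs.max(),ys.min(),ys.max(),xs.mean(),ys.mean(),len(xs))
print("top",onz(c,(120+440/1.75,60+152/1.75),.072),"collar",onz(c,(120+436/1.75-4,60+145/1.75),.038))
h=cv2.cvtColor(ss,cv2.COLOR_BGR2HSV); m=((h[...,0]<8)|(h[...,0]>170))&(h[...,1]>130);m[:, :240]=0;m[:,300:]=0;m[:150]=0;m[230:]=0
ys,xs=np.nonzero(m);print("side",xs.min(),xs.max(),ys.min(),ys.max())
u=xs.mean()
print("side top",onz(s,(u,ys.min()+2),.072),"side bottom of handle",onz(s,(u,ys.max()-2),.038))
print("proj", proj(s,[.4598,-.1655,.072]),proj(s,[.4598,-.1655,.038]),proj(c,[.4598,-.1655,.072]),proj(c,[.4598,-.1655,.038]))
j=arm.current_joint_positions();print(j, arm.current_tool_rot())
a=im[100:180,330:430];b=ss[170:230,230:300]
cv2.imwrite("pics/z.png",np.hstack([cv2.resize(a,(400,320),interpolation=2),cv2.resize(b,(373,320),interpolation=2)]))
E
```

```text
364 509 139 152 372.05594405594405 145.91608391608392 143
top [ 0.46029628 -0.16368125  0.072     ] collar [ 0.4611782  -0.16017544  0.038     ]
side 263 269 191 203
side top [ 0.46349076 -0.16681804  0.072     ] side bottom of handle [ 0.4604886  -0.15759897  0.038     ]
proj (np.float64(264.5500543956007), np.float64(192.80855665847383)) (np.float64(265.929502172487), np.float64(203.06282189053823)) (np.float64(372.8140498548361), np.float64(147.26602968084921)) (np.float64(368.90740378296414), np.float64(143.90800921076948))
[-2.09399942e+01  8.74476577e+00  9.45317812e+01 -9.74487453e-03
  7.67743900e+01  6.91159839e+01] [[ 9.99999164e-01 -9.38089215e-04 -8.89472656e-04]
 [-9.37944508e-04 -9.99999547e-01  1.63090881e-04]
 [-8.89625246e-04 -1.62256469e-04 -9.99999591e-01]]
```

View pics/z.png

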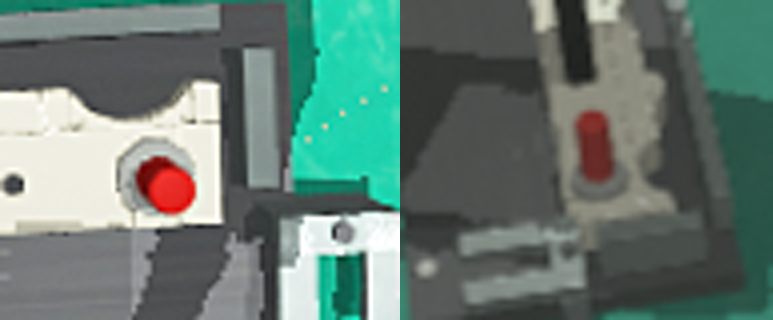

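```bash
python3 - <<'E'
from h import *
p=np.array([.4605,-.1650]); r=R(YAW)
arm.grip(.05)
arm.move_to([*p,.12],r); arm.move_l([*p,.045],feed=.08); st()
c,im=look("G1"); a=im[90:380,80:560]
def side(): return arm.snapshot("side")[:,:,::-1][140:250,200:330].copy()
b=side(); arm.grip(.02); st(); c,im2=look("G2"); b2=side()
cv2.imwrite("pics/G1c.png",np.vstack([np.hstack([cv2.resize(a,(400,242)),cv2.resize(im2[90:380,80:560],(400,242))]),np.hstack([cv2.resize(x,(400,338),interpolation=2) for x in (b,b2)])]))
E
```

```text
t 15.22 p [ 0.4608 -0.1651  0.0454] F [ 0.4 -0.1  0.9] w 0.0503 g 0.0
 t 15.95 p [ 0.4605 -0.165   0.045 ] F [-0.5  0.3 -0.1] w 0.0199 g 0.0
```

View pics/G1c.png

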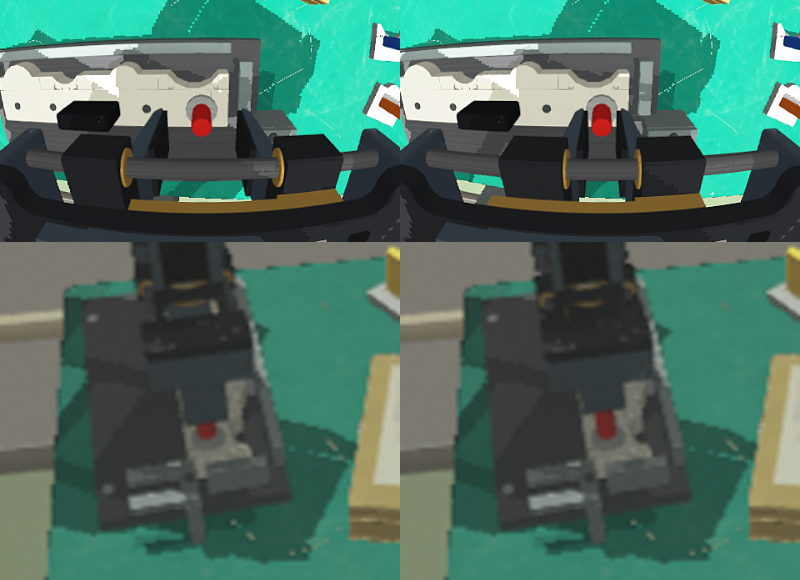

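```bash
python3 - <<'E'
from h import *
c,_=load("G2")
t=arm.current_ee_pos(); r=arm.current_tool_rot()
for dx in (-.016,0,.016):
  for w in (-.01,.01): print(dx,w,np.round(proj(c,t+r@np.array([dx,w,0]))), np.round(proj(c,t+r@np.array([dx,w,-.05]))))
print("pin top",proj(c,[.4605,-.165,.072]), "in crop -> px",80+600*1.2-480,90+127*1.2, "base",proj(c,[.4605,-.165,.032]))
T=np.array(c["cam_to_world"]);print(T[:3,3]-t, r.T@T[:3,2])
im=cv2.imread("pics/G2.png");cv2.imwrite("pics/G2c.png",cv2.resize(im[150:300,220:420],(800,600),interpolation=2))
E
```

```text
-0.016 -0.01 [307. 245.] [304. 283.]
-0.016 0.01 [335. 245.] [338. 283.]
0 -0.01 [307. 225.] [303. 259.]
0 0.01 [335. 225.] [339. 259.]
0.016 -0.01 [307. 203.] [302. 233.]
0.016 0.01 [336. 203.] [339. 233.]
pin top (np.float64(320.9728318243391), np.float64(241.23872274227776)) in crop -> px 320.0 242.4 base (np.float64(321.1656995148965), np.float64(218.34457696679846))
[0.08268532 0.00509151 0.20265588] [-2.94643348e-01  2.09166286e-04  9.55607270e-01]
```

View pics/G2c.png

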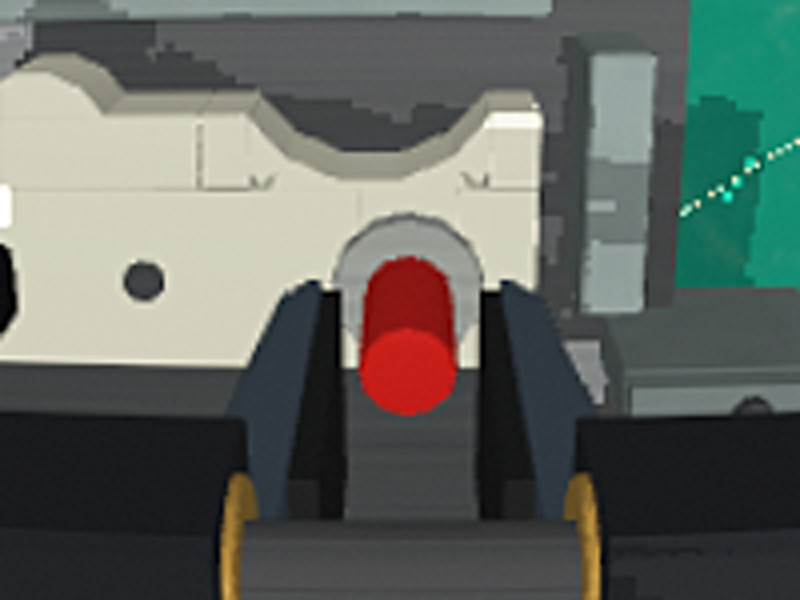

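The scale of the fingers in the picture (20 mm gap is about 35 px) shows that their tips sit about 38 mm short of the reported TCP, so they closed above the pin. I'll touch the bare plate to measure the offset.

```bash
python3 - <<'E'
from h import *
r=R(YAW); arm.move_l([*arm.current_ee_pos()[:2],.13],feed=.15)
arm.grip(0); q=fx(-45,0); arm.move_to([*q,.06],r); arm.move_l([*q,.0],feed=.05); arm.sleep(.3); f0=arm.current_force(); st("start")
z=.0
while z>-.045:
    z-=.001; arm.move_l([*q,z],feed=.02); arm.sleep(.05)
    if (arm.current_force()-f0)[2]>3: break
st("touch"); print(z)
arm.move_l([*q,.1],feed=.15)
E
```

```text
start t 19.5 p [ 3.896e-01 -7.070e-02  1.000e-04] F [-0.9  0.1  0.1] w 0.0002 g 0.0
touch t 25.5 p [ 0.3896 -0.0707 -0.0191] F [-4.   1.2 39.7] w 0.0008 g 19.9
-0.02000000000000001
```

```bash
cat >> h.py <<'E'
OFF=.031   # real finger ends are this far behind the reported TCP (touch-measured)
def ml(p,z,a=None,feed=.1): arm.move_l([p[0],p[1],z-OFF],None if a is None else R(a),feed=feed)
def mt(p,z,a): arm.move_to([p[0],p[1],z-OFF],R(a))
E
python3 - <<'E'
from h import *
p=np.array([.4605,-.1650]); n=np.array([.4215,-.2320])
arm.grip(.04); mt(p,.12,YAW); ml(p,.043,feed=.08); st()
arm.grip(0); st("grip")
ml(p,.15,feed=.08); st("up")
ml(n,.15); ml(n,.09,feed=.08); st(); c,im=look("N2")
cv2.imwrite("pics/N2c.png",np.hstack([cv2.resize(im[150:300,220:420],(400,300)),cv2.resize(arm.snapshot("side")[:,:,::-1][170:270,220:340],(360,300))]))
E
```

```text
t 28.85 p [ 0.4607 -0.1651  0.0124] F [0.  0.3 0.3] w 0.04 g 0.0
grip t 29.35 p [ 0.4606 -0.1651  0.0121] F [-0.9 -0.4  3.4] w 0.0154 g 30.0
up t 30.84 p [ 0.4603 -0.1649  0.1186] F [-0.5  0.2 -0.8] w 0.0155 g 30.0
 t 32.67 p [ 0.4217 -0.2321  0.0593] F [ 0.6  0.1 -0.6] w 0.0156 g 30.0
```

View pics/N2c.png

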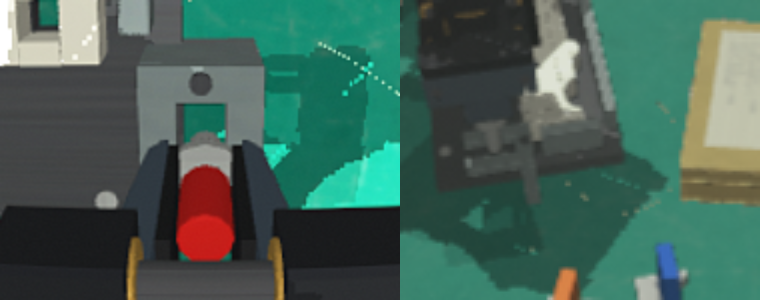

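```bash
python3 - <<'E'
from h import *
c,_=load("N2")
A=onz(c,(220+177/2,150+51.5),.05);B=onz(c,(220+227/2,150+51.5),.05);C=onz(c,(220+137/2,150+66/2),.05);D=onz(c,(220+264/2,150+66/2),.05)
print(A,B,C,D,(A+B)/2-np.array([*ex,0])*.010)
n=np.array([.4215,-.2320])
m=((A+B)/2)[:2]-.010*ex
print(m)
n=.5*n+.5*m; n[0]-=.002
ml(n,.09); 
z=.09
f0=arm.current_force()
while z>.0605:
    z-=.0025 if z>.068 else .001; ml(n,max(z,.0605),feed=.04); f=arm.current_force()-f0
    if f[2]>2.5 or np.hypot(*f[:2])>6: break
st(f"z {z}")
E
```

```text
[ 0.43546152 -0.22204142  0.05      ] [ 0.43672985 -0.23998736  0.05      ] [ 0.44821291 -0.20705737  0.05      ] [ 0.45137814 -0.25197534  0.05      ] [ 0.42612066 -0.23172066  0.05      ]
[ 0.42612066 -0.23172066]
z 0.06049999999999997 t 37.02 p [ 0.422  -0.2319  0.03  ] F [-1.6  3.2 13.5] w 0.0153 g 30.0
```

```bash
python3 - <<'E'
from h import *
p=arm.current_ee_pos()[:2]
arm.grip(.045); ml(p,.16,feed=.1); st()
# look
mt([.43,-.10],.29,0); c,im=look("F4")
cv2.imwrite("pics/F4c.png",cv2.resize(im[60:235,120:520],(800,350),interpolation=2))
E
```

```text
t 38.79 p [ 0.4217 -0.2317  0.1285] F [-0.6  0.4  0.3] w 0.0451 g 0.0
```

View pics/F4c.png

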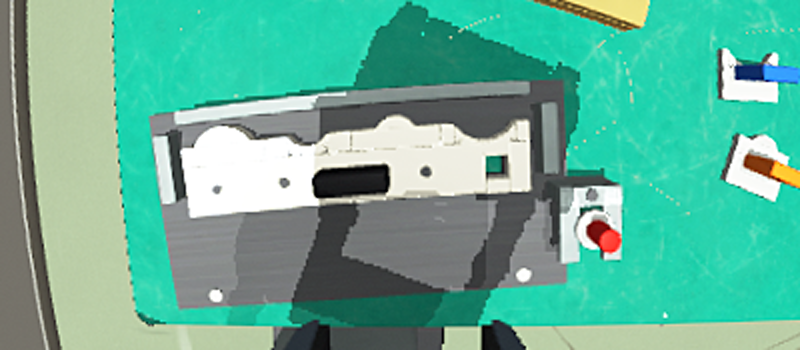

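```bash
python3 - <<'E'
from h import *
p=np.array([.4532,-.0666]); q=fx(43,0)
arm.grip(.04); mt(p,.12,YAW-90); st(); ml(p,.042,feed=.08)
arm.grip(0); st("grip")
ml(p,.13,feed=.08); st("up")
mt(p,.13,YAW); mt(q,.13,YAW+90); st("turned"); print(np.round(arm.current_joint_positions()))
f0=arm.current_force(); ml(q,.055,feed=.06)
z=.055
while z>.0400:
    z-=.001; ml(q,z,feed=.03)
    if (arm.current_force()-f0)[2]>3: break
st(f"down {z}")
arm.grip(.035); ml(q,.13,feed=.1); st()
mt([.43,-.10],.29,0); look("F5")
E
```

```text
t 41.38 p [ 0.4535 -0.0667  0.0893] F [-0.5 -0.5 -0.3] w 0.0398 g 0.0
grip t 43.0 p [ 0.4533 -0.0666  0.0112] F [-0.3  0.7  5. ] w 0.016 g 30.0
up t 44.25 p [ 0.4529 -0.0665  0.0986] F [ 0.1  0.7 -6.8] w 0.0161 g 30.0
turned t 47.15 p [ 0.4772 -0.0645  0.099 ] F [-0.4  0.2 -6. ] w 0.0157 g 30.0
[-15.  23. 103.   0.  54. -19.]
down 0.04199999999999999 t 51.8 p [ 0.4774 -0.0645  0.0112] F [0.2 0.9 0.6] w 0.0158 g 30.0
 t 53.33 p [ 0.4769 -0.0644  0.0985] F [-0.5 -0.2 -0.3] w 0.0348 g 0.0
```

```bash
python3 - <<'E'
from h import *
mt([.42,-.07],.24,YAW); c,im=look("F6")
cs=[proj(c,[*fx(x,y),.032]) for x,y in ((-5,140),(-5,-140),(70,-140),(70,140))]; print(np.round(cs))
u0,u1=int(min(a[0] for a in cs)),int(max(a[0] for a in cs)); v0,v1=int(min(a[1] for a in cs))-8,int(max(a[1] for a in cs))+8
u0=max(u0,0);print(u0,u1,v0,v1)
s=800/(u1-u0);cv2.imwrite("pics/F6c.png",cv2.resize(im[v0:v1,u0:u1],None,fx=s,fy=s,interpolation=2));print(s,arm.current_t())
E
```

```text
[[213. 164.]
 [429. 165.]
 [433. 107.]
 [210. 106.]]
209 432 98 172
3.587443946188341 55.2083
```

View pics/F6c.png

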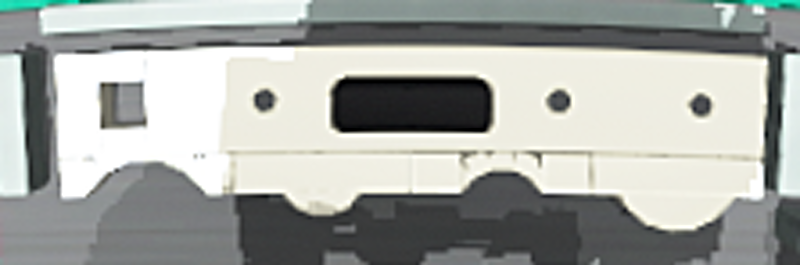

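```bash
cat > rail.py <<'E'
from h import *
from scipy.optimize import least_squares
ARCS={"nl":(-93,14,24),"ns":(31,18.5,15),"hl":(93,37.5,25),"hs":(-31,33,16)}
def rail(name,nom=(36,0)):
    c,im=load(name)
    g=cv2.cvtColor(im,cv2.COLOR_BGR2GRAY); big=cv2.resize(g,None,fx=4,fy=4,interpolation=cv2.INTER_CUBIC)
    m=(big>140).astype(np.uint8)
    seed=proj(c,[*fx(nom[0]+10,50),.032])
    _,lab=cv2.connectedComponents(m); L=lab[int(seed[1]*4),int(seed[0]*4)]; m=(lab==L).astype(np.uint8)
    cn=max(cv2.findContours(m,0,cv2.CHAIN_APPROX_NONE)[0],key=cv2.contourArea)[:,0]
    W=np.array([onz(c,((u-1.5)/4,(v-1.5)/4),.032)[:2] for u,v in cn])
    f=np.c_[(W-F0)@ex,(W-F0)@ey]*1000         # fixture mm
    r=np.c_[-(f[:,1]-nom[1]),-(f[:,0]-nom[0])] # rail mm, nominal reversed: rail x=-fy, rail y=-fx
    r=np.c_[(nom[1]-f[:,1]),(nom[0]-f[:,0])]
    print("ext x",np.percentile(r[:,0],[1,99]),"y",np.percentile(r[:,1],[1,99]),len(r))
    A=[];B=[]
    for k,(x,y,R0) in ARCS.items():
        d=np.hypot(r[:,0]-x,r[:,1]-y)
        s=(abs(d-R0)<4)&(abs(r[:,0]-x)<.75*R0)&((r[:,1]>27) if k[0]=="n" else (r[:,1]<24))
        P=r[s]
        q=least_squares(lambda q:np.hypot(P[:,0]-q[0],P[:,1]-q[1])-R0,[x,y],loss="soft_l1",f_scale=.5)
        print(k,len(P),np.round(q.x-[x,y],2),round(float(np.sqrt(np.mean(q.fun**2))),2)); A.append([x,y]);B.append(q.x)
    s=(abs(r[:,1]+25)<4)&(abs(r[:,0])<115); lf=np.polyfit(r[s,0],r[s,1],1); print("back line: offset",lf[1]+25,"slope deg",np.degrees(lf[0]))
    for sg in(-1,1):
        e=(abs(r[:,0]-sg*124)<6)&(abs(r[:,1])<18); print("end",sg,np.median(r[e,0]) if e.any() else None)
    return r
if __name__=="__main__":
    import sys
    for n in sys.argv[1:]: print(n); rail(n)
E
python3 rail.py F5 F6
```

```text
F5
ext x [-122.81752751  126.82599757] y [-25.23072312  38.15828124] 1712
nl 0 [0. 0.] nan
ns 0 [0. 0.] nan
hl 0 [0. 0.] nan
hs 0 [0. 0.] nan
back line: offset 0.4135760160918167 slope deg 0.06394403174734298
end -1 -122.51756037329882
end 1 126.60755359943747
F6
ext x [-269.52454821  743.78897521] y [-294.86455299  312.85197994] 9698
nl 22 [ 5.84 32.03] 0.23
ns 0 [0. 0.] nan
hl 0 [0. 0.] nan
hs 0 [0. 0.] nan
  return _methods._mean(a, axis=axis, dtype=dtype,
  ret = ret.dtype.type(ret / rcount)
Traceback (most recent call last):
  File "rail.py", line 29, in <module>
    for n in sys.argv[1:]: print(n); rail(n)
                                     ~~~~^^^
  File "rail.py", line 23, in rail
    s=(abs(r[:,1]+25)<4)&(abs(r[:,0])<115); lf=np.polyfit(r[s,0],r[s,1],1); print("back line: offset",lf[1]+25,"slope deg",np.degrees(lf[0]))
                                               ~~~~~~~~~~^^^^^^^^^^^^^^^^^
TypeError: expected non-empty vector for x
```

```bash
python3 - <<'E'
s=open('rail.py').read()
s=s.replace("    r=np.c_[-(f[:,1]-nom[1]),-(f[:,0]-nom[0])] # rail mm, nominal reversed: rail x=-fy, rail y=-fx\n","")
s=s.replace("r=np.c_[(nom[1]-f[:,1]),(nom[0]-f[:,0])]","r=np.c_[f[:,1]-nom[1],nom[0]-f[:,0]]")
s=s.replace("    seed=","    roi=np.zeros_like(m); cv2.fillPoly(roi,[np.int32([np.array(proj(c,[*fx(a,b),.032]))*4 for a,b in((-14,128),(-14,-128),(64.5,-128),(64.5,128))])],1); m&=roi\n    seed=")
open('rail.py','w').write(s)
E
python3 rail.py F5 F6
```

```text
F5
ext x [-126.82599757  122.81752751] y [-25.23072312  38.15828124] 1712
nl 105 [-3.02  0.41] 0.29
ns 65 [-1.57  1.01] 0.42
hl 100 [-2.11  2.13] 0.32
hs 63 [-2.93  0.94] 0.22
back line: offset 0.4135760160918167 slope deg -0.06394403174734298
end -1 -126.60755359943747
end 1 122.51756037329882
F6
ext x [-127.06152651  128.54972412] y [-28.84404232  49.56301199] 2648
nl 112 [-2.81  0.42] 0.22
ns 69 [-2.75  0.21] 0.21
hl 119 [-2.67  2.01] 0.35
hs 71 [-3.04  0.98] 0.15
back line: offset 0.11189705720292409 slope deg -0.3660073235473649
end -1 -126.83619690789527
end 1 122.98069887962373
```

Blue leaf candidates in L: (315,98), with a saturated blue tab, against black look-alikes at (417,97) and (375,145). The blue tab fits; the enlarged crop below confirms it.

```bash
cat > leaf.py <<'E'
from h import *
HUE={"blue":(105,130),"orange":(7,20),"yellow":(22,33)}
RX,RY=-2.5,35.7
TGT={"blue":-93,"orange":-31,"yellow":93}
def mask(im,col):
    h=cv2.cvtColor(im,cv2.COLOR_BGR2HSV); lo,hi=HUE[col]
    return ((h[...,0]>=lo)&(h[...,0]<=hi)&(h[...,1]>130)&(h[...,2]>60)).astype(np.uint8)
def measure(p,col,name,tip=.13,z=.056):
    mt([p[0]-.083,p[1]],tip,0); c,im=look(name)
    b=cv2.resize(im,None,fx=4,fy=4,interpolation=cv2.INTER_CUBIC); m=mask(b,col)
    u,v=proj(c,[p[0],p[1],z])
    cs=[k for k in cv2.findContours(m,0,cv2.CHAIN_APPROX_NONE)[0] if cv2.contourArea(k)>1500]
    cn=min(cs,key=lambda k:np.hypot(*(k.mean(0)[0]/4-[u,v])))[:,0]
    W=np.array([onz(c,((a-1.5)/4,(d-1.5)/4),z)[:2] for a,d in cn])
    (cx,cy),(w,h),ang=cv2.minAreaRect((W*1e4).astype(np.float32))
    box=cv2.boxPoints(((cx,cy),(w,h),ang))/1e4
    e=box[1]-box[0] if np.hypot(*(box[1]-box[0]))>np.hypot(*(box[2]-box[1])) else box[2]-box[1]
    if e[1]<0: e=-e
    phi=np.degrees(np.arctan2(-e[0],e[1]))  # leaf +y direction; long axis is leaf x
    q=np.array([cx,cy])/1e4
    print(col,name,"pos",np.round(q,4),"phi",round(phi,1),"size mm",round(w/10,1),round(h/10,1),"pix",np.round([u,v]))
    return q,phi,c,im
E
python3 - <<'E'
from leaf import *
q,phi,c,im=measure([.55,-.375],"blue","B1"); q,phi,c,im=measure(q,"blue","B2")
u,v=map(int,proj(c,[*q,.03])); cv2.imwrite("pics/B2c.png",cv2.resize(im[max(0,v-60):v+60,u-80:u+80],(640,480),interpolation=2)); print(arm.current_t())
E
```

```text
blue B1 pos [ 0.5728 -0.3488] phi 4.4 size mm 14.6 34.4 pix [322. 105.]
blue B2 pos [ 0.5743 -0.3478] phi 5.4 size mm 11.9 33.7 pix [324. 106.]
56.8167
```

View pics/B2c.png

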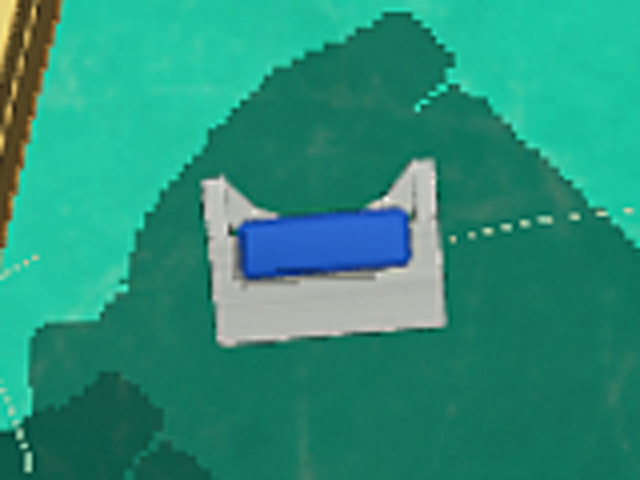

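```bash
cat >> leaf.py <<'E'
def pick(q,phi):
    arm.grip(.035); mt(q,.10,phi+90); ml(q,.026,feed=.08); arm.grip(0); st("grip")
    assert .010<arm.current_width()<.014
    ml(q,.11,feed=.08); st("held")
def place(col):
    a=YAW+90; x0=RY-44.5; y=RX+TGT[col]
    mt(fx(x0-10,y),.11,a); ml(fx(x0-10,y),.05,feed=.1); ml(fx(x0-10,y),.0385,feed=.04)
    arm.sleep(.2); f0=np.mean([arm.current_force() for _ in range(5)],0); st("down")
    d=-10; hit=0
    while d<3:
        d+=1 if d<-4 else .5
        ml(fx(x0+d,y),.0385,feed=.02); arm.sleep(.06)
        f=arm.current_force()-f0
        if d>-4: print(d,np.round([f[:2]@ex,f[:2]@ey,f[2]],1),end="; ")
        if -f[:2]@ex>2.5: break
    st("\npressed")
    z=.0385; f1=arm.current_force()
    while z>.0365:
        z-=.0005; ml(fx(x0+d,y),z,feed=.02)
        if (arm.current_force()-f1)[2]>2: break
    st(f"z {z}")
    arm.grip(.03); ml(fx(x0+d,y),.12,feed=.1); st("free")
    return x0+d
E
python3 - <<'E'
from leaf import *
pick([.5743,-.3478],5.4); x=place("blue")
q,phi,_,_=measure(fx(x,RX-93),"blue","B3",z=.068); d=q-F0; print("fixture",np.round([d@ex*1000,d@ey*1000],2),"phi-yaw",phi-YAW)
E
python3 rail.py B3
```

```text
grip t 60.05 p [ 0.5744 -0.3479 -0.0048] F [-0.2 -0.1  2.6] w 0.0119 g 30.0
held t 61.25 p [ 0.574  -0.3476  0.0784] F [-0.2 -0.3 -1.4] w 0.0117 g 30.0
down t 63.58 p [ 0.4224 -0.1641  0.0074] F [-0.   1.  -0.4] w 0.0118 g 30.0
-3.5 [ 0.1 -1.  -1.2]; -3.0 [-0.1 -1.5 -0.8]; -2.5 [-0.3 -0.9 -0.9]; -2.0 [ 0.  -1.4 -0.4]; -1.5 [-0.  -2.  -0.1]; -1.0 [-0.2 -1.2 -0.8]; -0.5 [ 0.4 -1.  -1.3]; 0.0 [-0.4 -0.7 -1.8]; 0.5 [ 0.2 -1.1 -1.2]; 1.0 [ 0.2 -0.7 -0.8]; 1.5 [-2.3 -1.2 -1.4]; 2.0 [-1.3 -1.4 -1.3]; 2.5 [-1.  -0.9 -1.4]; 3.0 [-1.7 -1.7 -1.7]; 
pressed t 69.74 p [ 0.4354 -0.1632  0.0075] F [-1.6 -0.8 -2. ] w 0.012 g 30.0
z 0.038 t 69.99 p [ 0.4354 -0.1632  0.0071] F [-1.7 -0.   1.9] w 0.0119 g 30.0
free t 71.44 p [ 0.435  -0.163   0.0886] F [ 0.3  0.1 -0. ] w 0.0301 g 0.0
blue B3 pos [ 0.4344 -0.1633] phi 4.0 size mm 11.9 33.7 pix [321. 105.]
fixture [ -6.77 -95.54] phi-yaw -0.08562422
B3
ext x [-127.10337767  122.32455334] y [-26.88770154  36.22493722] 2660
nl 163 [-2.57 -1.55] 0.17
ns 89 [-2.36  0.65] 0.26
hl 127 [-2.51  1.65] 0.23
hs 104 [-2.83  0.08] 0.16
back line: offset 1.5960333672233418 slope deg 0.16264966391897606
end -1 -126.7011863923011
end 1 122.00047569212003
```

```bash
python3 - <<'E'
s=open('leaf.py').read()
s=s.replace("def pick(","def fm(n=5):\n    v=[]\n    for _ in range(n): v.append(arm.current_force()); arm.sleep(.02)\n    return np.mean(v,0)\ndef pick(")
s=s.replace("arm.sleep(.2); f0=np.mean([arm.current_force() for _ in range(5)],0)","arm.sleep(.2); f0=fm(10)")
s=s.replace("arm.sleep(.06)\n        f=arm.current_force()-f0","f=fm()-f0")
s=s.replace("-f[:2]@ex>2.5","d>-3 and -f[:2]@ex>.9")
open('leaf.py','w').write(s)
E
python3 - <<'E'
from leaf import *
q,phi,c,im=measure([.66,.03],"yellow","Y1"); q,phi,c,im=measure(q,"yellow","Y2"); 
import numpy as np; np.save("pics/y.npy",[*q,phi]); print(arm.current_t())
pick(q,phi); x=place("yellow")
q,phi,_,_=measure(fx(x,RX+93),"yellow","Y3",z=.068); d=q-F0; print("fixture",np.round([d@ex*1000,d@ey*1000],2),"phi-yaw",phi-YAW)
E
python3 rail.py Y3
```

```text
yellow Y1 pos [0.6546 0.0439] phi 30.8 size mm 12.0 33.8 pix [320. 104.]
yellow Y2 pos [0.6546 0.0441] phi 30.9 size mm 12.0 34.0 pix [320. 104.]
74.4167
grip t 78.17 p [ 0.6548  0.0441 -0.0047] F [-0.5  0.6  3.9] w 0.0116 g 30.0
held t 79.38 p [0.6542 0.0441 0.0784] F [-0.5  0.2 -1.5] w 0.0116 g 30.0
down t 81.9 p [0.4093 0.0215 0.0075] F [-0.9  0.6 -1.9] w 0.0117 g 30.0
-3.5 [ 0.1  0.4 -0.2]; -3.0 [-0.1 -0.  -0.4]; -2.5 [-0.3  0.1 -0. ]; -2.0 [-0.2  0.6 -0.5]; -1.5 [0.  0.3 0.3]; -1.0 [-0.2  0.1  0.4]; -0.5 [0.1 0.3 0. ]; 0.0 [ 0.1  0.3 -0.1]; 0.5 [-0.2  0.1  0.2]; 1.0 [-0.2  0.4 -0.4]; 1.5 [-1.6  0.2  0.4]; 
pressed t 87.57 p [0.4205 0.0223 0.0075] F [-1.1 -0.  -1.7] w 0.0118 g 30.0
z 0.038 t 87.82 p [0.4205 0.0223 0.007 ] F [-2.9  1.2  3.8] w 0.0119 g 30.0
free t 89.27 p [0.4204 0.0223 0.0886] F [-0.3  0.3 -0.6] w 0.0296 g 0.0
yellow Y3 pos [0.4194 0.0217] phi 4.0 size mm 11.9 33.9 pix [321. 105.]
fixture [-8.61 90.04] phi-yaw -0.07953286
Y3
ext x [-126.36069954  122.25050615] y [-26.62607291  35.98714237] 2676
nl 117 [-2.91 -1.43] 0.87
ns 99 [-2.67 -0.08] 0.16
hl 176 [-2.68  1.16] 0.24
hs 92 [-3.   -0.08] 0.19
back line: offset 1.5549692218877027 slope deg 0.26089927741971003
end -1 -126.01045415154249
end 1 121.92273753410822
```

```bash
python3 - <<'E'
from leaf import *
q,phi,c,im=measure([.48,-.385],"orange","O1"); q,phi,c,im=measure(q,"orange","O2"); print(arm.current_t())
pick(q,phi); x=place("orange")
def rep(y,col,n):
    q,phi,_,_=measure(fx(-8,y),col,n,z=.068); d=q-F0; print("fixture",np.round([d@ex*1000,d@ey*1000],2),"phi-yaw",round(phi-YAW,2))
rep(RX-31,"orange","O3"); rep(RX-93,"blue","B4"); rep(RX+93,"yellow","Y4")
print(arm.current_t())
E
python3 rail.py O3; python3 rail.py Y4
```

```text
orange O1 pos [ 0.4673 -0.39  ] phi -16.3 size mm 33.7 12.7 pix [323. 105.]
orange O2 pos [ 0.4668 -0.39  ] phi -16.1 size mm 33.7 12.0 pix [322. 105.]
92.6833
grip t 95.67 p [ 0.4669 -0.3901 -0.0048] F [0.1 0.4 4.1] w 0.0119 g 30.0
held t 96.88 p [ 0.4666 -0.3897  0.0784] F [-0.1  0.3 -1.7] w 0.012 g 30.0
down t 99.55 p [ 0.418  -0.1023  0.0075] F [-0.8 -0.9 -1.2] w 0.0119 g 30.0
-3.5 [ 0.3 -0.2  0.2]; -3.0 [ 0.4 -0.3 -0. ]; -2.5 [ 0.3  0.3 -0.2]; -2.0 [-0.1  0.2 -0.3]; -1.5 [-0.  -0.1  0.4]; -1.0 [-0.   0.2  0.3]; -0.5 [ 0.3  0.1 -0.1]; 0.0 [-0.1 -0.1 -0.2]; 0.5 [0.3 0.2 0.1]; 1.0 [0.4 0.1 0.2]; 1.5 [ 0.2  0.1 -0.1]; 2.0 [ 0.1 -0.2 -0.5]; 2.5 [ 0.3 -0.  -0.3]; 3.0 [-2.9 -1.7  1.3]; 
pressed t 106.22 p [ 0.4307 -0.1013  0.0075] F [-3.1 -2.   0.3] w 0.0122 g 30.0
z 0.038 t 106.47 p [ 0.4308 -0.1013  0.007 ] F [-4.6 -2.4  5.3] w 0.0118 g 30.0
free t 107.92 p [ 0.4307 -0.1012  0.0886] F [-0.6 -1.  -0.1] w 0.03 g 0.0
orange O3 pos [ 0.4295 -0.1011] phi 4.1 size mm 12.0 33.7 pix [321. 105.]
fixture [ -7.25 -33.14] phi-yaw 0.01
blue B4 pos [ 0.4344 -0.1633] phi 4.8 size mm 12.0 33.9 pix [320. 105.]
fixture [ -6.77 -95.53] phi-yaw 0.74
yellow Y4 pos [0.4194 0.0218] phi 4.1 size mm 11.8 33.8 pix [321. 105.]
fixture [-8.63 90.09] phi-yaw 0.04
110.65
O3
ext x [-126.65623232  128.00161467] y [-26.54094507  52.96239183] 3412
nl 172 [-3.05 -1.81] 0.83
ns 96 [-2.36  0.11] 0.17
hl 149 [-2.29  1.36] 0.79
hs 113 [-2.56 -0.65] 0.18
back line: offset 1.6343660398087003 slope deg 0.19465526879796294
end -1 -126.29150775923556
end 1 121.76670350451971
Y4
ext x [-126.27016085  122.15968689] y [-26.50091815  53.91406613] 4144
nl 141 [-2.34 -1.53] 2.57
ns 98 [-2.61 -0.08] 0.29
hl 174 [-2.63  1.07] 0.19
hs 112 [-1.68  0.29] 1.64
back line: offset 1.5905634701509292 slope deg 0.24117430479555127
end -1 -126.08927895381582
end 1 121.9545929434623
```

```bash
cat > nudge.py <<'E'
from leaf import *
def nudge(x,y,thr=1.1,lim=1.5):
    a=YAW+90; xb=x-22-13.5; arm.grip(0)
    mt(fx(xb-8,y),.12,a); ml(fx(xb-8,y),.0155,feed=.1); arm.sleep(.2); f0=fm(10); d=-3
    ml(fx(xb+d,y),.0155,feed=.02); L=[]
    while d<lim:
        d+=.3; ml(fx(xb+d,y),.0155,feed=.02); f=fm(4)-f0; L.append((round(d,1),round(float(-f[:2]@ex),1)))
        if -f[:2]@ex>thr: break
    print(L); ml(fx(xb+d-8,y),.0155,feed=.05); ml(fx(xb+d-8,y),.12,feed=.15)
E
python3 - <<'E'
from nudge import *
def rep(y,col,n):
    q,phi,_,_=measure(fx(-8,y),col,n,z=.068); d=q-F0; print("fixture",np.round([d@ex*1000,d@ey*1000],2),"phi-yaw",round(phi-YAW,2))
nudge(-7.25,-33.1); nudge(-8.6,90.1); nudge(-6.8,-95.5); st()
rep(-33,"orange","O5"); rep(-95,"blue","B5"); rep(90,"yellow","Y5"); mt([.42,-.07],.24,YAW); look("F7"); st()
E
python3 rail.py F7
```

```text
[(-2.7, 0.2), (-2.4, -0.5), (-2.1, -0.2), (-1.8, -0.3), (-1.5, -0.1), (-1.2, -0.2), (-0.9, -0.4), (-0.6, -0.4), (-0.3, -0.6), (-0.0, -0.0), (0.3, -0.5), (0.6, -0.2), (0.9, -0.2), (1.2, 0.0), (1.5, -0.7), (1.8, -0.2)]
[(-2.7, 0.1), (-2.4, -0.1), (-2.1, -0.4), (-1.8, -0.4), (-1.5, 0.1), (-1.2, -0.4), (-0.9, -0.4), (-0.6, -0.0), (-0.3, -0.8), (-0.0, -0.3), (0.3, -0.2), (0.6, -0.3), (0.9, 0.6), (1.2, 0.0), (1.5, 0.0), (1.8, -0.1)]
[(-2.7, 0.2), (-2.4, 0.4), (-2.1, 0.3), (-1.8, 0.3), (-1.5, -0.5), (-1.2, 0.2), (-0.9, 0.3), (-0.6, -0.0), (-0.3, 0.2), (-0.0, 0.3), (0.3, 0.1), (0.6, -0.5), (0.9, 0.3), (1.2, 0.4), (1.5, -0.1), (1.8, 0.2)]
 t 139.32 p [ 0.3925 -0.166   0.0885] F [-0.8 -0.7  0.8] w 0.0002 g 0.0
orange O5 pos [ 0.4295 -0.101 ] phi 4.4 size mm 12.0 33.7 pix [321. 105.]
fixture [ -7.26 -33.09] phi-yaw 0.4
blue B5 pos [ 0.4344 -0.1633] phi 4.4 size mm 12.0 33.7 pix [319. 105.]
fixture [ -6.81 -95.57] phi-yaw 0.31
yellow Y5 pos [0.4194 0.0217] phi 4.1 size mm 11.8 33.7 pix [321. 105.]
fixture [-8.64 90.07] phi-yaw 0.07
 t 142.96 p [ 0.4183 -0.0694  0.2076] F [-0.9 -0.8  0.6] w 0.0003 g 0.0
F7
ext x [-126.77843326  123.48541258] y [-26.83951425  50.35164244] 2524
nl 156 [-1.47 -1.1 ] 1.75
ns 67 [-2.77 -0.27] 0.18
hl 0 [0. 0.] nan
hs 0 [0. 0.] nan
back line: offset -0.22457925523887923 slope deg 0.5829808735980041
end -1 -126.23414584587289
end 1 122.89370055023943
  return _methods._mean(a, axis=axis, dtype=dtype,
  ret = ret.dtype.type(ret / rcount)
```

```bash
python3 - <<'E'
from h import *
ims=[]
for n,y in (("B5",-95),("O5",-33),("Y5",90)):
    c,im=load(n); u,v=map(int,proj(c,[*fx(12,y),.025])); w=33
    ims.append(cv2.resize(im[max(0,v-30):v+45,u-40:u+40],(266,250),interpolation=2))
c,f=load("F7")
cv2.imwrite("pics/end.png",np.vstack([np.hstack(ims),cv2.resize(f[85:205,190:490],(798,319),interpolation=2)]))
E
```

```text
(no output)
```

View pics/end.png

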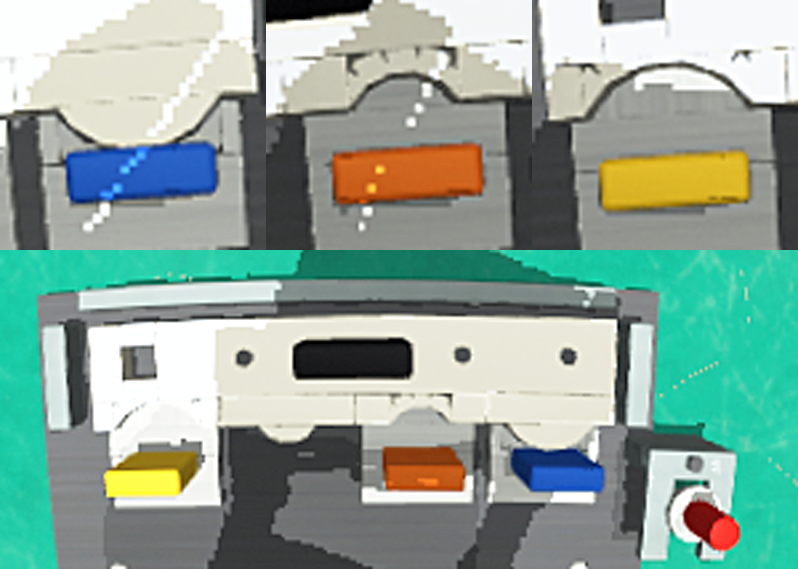

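```bash
python3 -c "
from rig import arm
print(arm.sign_off(),arm.current_t())"
```

```text
the job is handed in; nothing more can be done
the job is handed in; nothing more can be done
```

I handed the job in at about 143 s of the 210 s allowed: the pin hangs in the bracket notch, the rail is turned with its working edge to the front, and the blue, orange and yellow leaves are seated against their curves (no green leaf was visible).

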